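# Sort the stripped gear-head parts into their trays

### The arm

A 6-joint arm with a two-finger parallel gripper is mounted at the origin on the work surface. World frame = base frame: x ahead of the robot, y to its left, z up, the work surface at z = 0. Lengths are in mm, angles in rad, forces in N, time in s.
With the tool pointing down it reaches from about 350 to 875 mm from the base axis. Payload 4.2 kg.
Tool frame: the origin (TCP) lies at the very end of the fingers, on their centre line; the grasp point (between the pads) lies ctrl.grip_depth behind it (ctrl.grip_depth is the distance from the TCP to the grasp point, in mm); z points along the fingers, y is the line along which they close (so a half turn about z gives the same grasp; the last joint's range is limited). The gripper opens to 85 mm and grips with 20 to 120 N. Pads are 22 mm wide; open, the fingers measure 114 mm over their backs; the gripper's body (76 mm by 85 mm) begins 54 mm behind the grasp point. The pads swing forward as they close: fully open they stand 13 mm farther back than shut.
Start: joints at [-0.982, 0.385, 0.008, 0, -1.194, -0.259], TCP at [202.424, -591.29, 201.012] pointing down, gripper open.
Joint ranges: [-3.14, 3.14], [-1.21, 2.06], [-1.07, 1.41], [-3.16, 2.05], [-2.99, -0.16], [-3.1, 3.1]. Speed limits (rad/s): [2.79, 2.79, 3.14, 3.14, 3.14, 3.14].

### API

Orientations are given as a 3x3 rotation matrix whose columns are the frame's x, y, z axes.
In Python, from bench import readout, eyes, ctrl gives the robot as it stands. The module is installed in compiled form; this text tells all that it offers.
- The arm moves only by the tool arm_command, never from a script. Its argument "increments" is a list that holds one entry, the list of rows, each a list of 7 numbers: the shift along the tool's x, y, z in mm, then the turn, a rotation vector about the tool's x, y, z in units of 6 degrees (1.0 is 6 degrees), then the opening, from 0 (shut) to 1 (fully open). A call has exactly 10 rows; each row is the pose to reach, as a shift and turn from the pose commanded when the call began, along the tool's axes at that moment; what a row does not reach only later rows make up. A row lasts 1/8 s, in which the tool goes at most 62.5 mm and 10.7 degrees, less where a joint would pass 70% of its speed; a pose out of reach is approached as far as the arm can. A call with a gripper value outside its range is refused whole. The fingers move at their own pace and stop on an object; the grip force is fixed at half the most. Time passes only in rows, so rows that repeat a pose let the fingers close, or fill a call up. It gives the time, the measured TCP pose, the force, the opening and the grip force at its end, in the units of the state.
- readout.state(): the state, without advancing time (a new reading comes with each control period).
- eyes.camera(name): name is "side" or "top"; returns (picture, depth): 420x560x3 uint8, blue, green, red; 420x560 float32, mm along the optical axis (not along the pixel's ray), 0 where there is no reading.
- eyes.camera_model(name): a dict with "fx", "fy", "cx", "cy" (pixels), "R" (3x3) and "t" (3): a world point X has camera coordinates R X + t. Camera axes: x right, y down, z forward; pixel columns grow to the right and rows downward; lengths in mm; the calibration is good to about 2 mm. A picture is of the moment at which its call begins. camera_model takes no time and is no camera call.
- ctrl.hand_in(): hands the job in; it is judged then, once.
The state is a dict: "t": time; "q": joint angles; "qd": joint speeds; "tau": joint torques, N m; "ee_pos": TCP position; "tool_rot": TCP orientation; "wrist_force": force on the tool from outside, world axes, zero at the start; "ft_torque": the same for the moment, N m; "opening": finger opening in mm; "gripper_force": force on a finger pad.
Only numpy, scipy, OpenCV 4.12 (cv2) and the standard library are available. Lean on these libraries where they do the work, as an engineer would, in place of code of your own. Each camera call takes 0.05 s, during which the arm holds its last target. There are 200 camera calls.

### The job

Sort the parts on the bench into their trays: the two brass flanged bushes into the tray with the partition, one in each bay and standing on its flange; the two slotted steel clamp straps flat on the floor of the plain rectangular tray, not one on top of the other; and the toothed gear flat in the round dish with its hub up. Set each part down rather than dropping it, and do not disturb the dial indicator lying among the parts.

Things in the scene. Friction and masses are not known exactly. Their poses are not given: they have to be found in the camera images.
- bush_a: Brass flanged bush (one of two alike), standing on its flange: flange 44 mm diameter and 7 mm thick at the bottom, above it a plain round barrel 28 mm diameter, 40 mm high overall, with a dark bore. About 160 g. Origin: centre of the underside, z up.
- bush_b: Brass flanged bush (one of two alike), standing on its flange: flange 44 mm diameter and 7 mm thick at the bottom, above it a plain round barrel 28 mm diameter, 40 mm high overall, with a dark bore. About 160 g. Origin: centre of the underside, z up.
- strap_a: Steel clamp strap (one of two alike), a flat bar 72 mm long (own x), 24 mm wide (own y), 16 mm thick, with a lengthwise slot 44 x 10 mm in the middle; lies flat on the bench. About 160 g. Origin: centre of the underside, z up.
- strap_b: Steel clamp strap (one of two alike), a flat bar 72 mm long (own x), 24 mm wide (own y), 16 mm thick, with a lengthwise slot 44 x 10 mm in the middle; lies flat on the bench. About 160 g. Origin: centre of the underside, z up.
- gear: Steel spur gear lying flat, hub up: toothed disc 64 mm diameter, 14 mm thick, with a round hub 28 mm diameter on top, 36 mm high overall (the hub stands 22 mm above the disc). About 350 g. Origin: centre of the underside, z up.
- dial: Dial indicator lying face up among the parts, not to be disturbed: round steel case 54 mm diameter, 18 mm thick, with a white face, a thin stem reaching 60 mm from its centre along own -x, and a small cap reaching 35 mm along own +x. Origin: centre of the case's underside.
- bay_tray: Rectangular grey-painted steel tray with one partition: 100 mm (own x) by 160 mm (own y), 20 mm high; walls, floor and partition 3 mm thick. The partition runs along own x at own y = 0 and makes two bays, each 94 mm by 75 mm inside, centred at own y = +40 mm and -40 mm. Fixed to the bench; origin: centre of the underside, z up, turned by up to 7 degrees from the world axes.
- plain_tray: Plain rectangular grey-painted steel tray without partition: 100 mm (own x) by 170 mm (own y), 14 mm high; walls and floor 3 mm thick. Fixed to the bench; origin: centre of the underside, z up, turned by up to 7 degrees from the world axes.
- dish: Round grey-painted steel dish: 120 mm outer diameter, 14 mm high, wall and floor 3 mm thick, open at the top. Fixed to the bench; origin: centre of the underside, z up, turned by up to 7 degrees from the world axes.
There are look-alikes about, which are no part of the job. Leave any orange look-alike of the plain_tray alone. What is shaped like the bush_b but turquoise is not meant.

How it is judged:
By the outcome, as a careful person would: the job done as asked, in the order asked, and still so for the second after the job is handed in, with the robot touching nothing.
It also fails if it takes over 109 s, if anything falls off the work surface, if the arm or the gripper's body presses on something with over 40 N, if the wrist force passes 120 N, or if a joint passes its speed limit or range.

## Working session

There is one attempt and no reset: what is moved stays moved. The work goes in short steps, Python scripts to look and compute and a tool call to move; the robot and the scene stay as the last step left them, time stands still between calls to the robot, and variables do not carry over. Pictures are saved under pics/ and viewed, at most 14 in all, crops included, and the job is handed in when it is done.

Besides the shell and the picture viewer there is one more tool, called after "Emit:" as name([rows], argument=value, ...), one row to a line, values as JSON. arm_command: Moves the arm, as the interface text tells. Its arguments: {"type":"object","properties":{"increments":{"type":"array","items":{"type":"array","items":{"type":"array","items":{"type":"number"}}}}},"required":["increments"]}

```bash
mkdir -p pics; cat > h.py <<'E'
import numpy as np, cv2
from bench import readout, eyes, ctrl
def grab(n):
    p,d=eyes.camera(n); m=eyes.camera_model(n)
    v,u=np.mgrid[:420,:560]
    c=np.stack([(u-m['cx'])/m['fx']*d,(v-m['cy'])/m['fy']*d,d],-1)
    W=(c-np.array(m['t']))@np.array(m['R'])
    W[d==0]=np.nan
    return p,d,W
E
python3 - <<'E'
from h import *
for n in('top','side'):
    p,d,W=grab(n); cv2.imwrite(f'pics/{n}0.png',cv2.resize(p,(800,600))); np.savez(f'{n}0.npz',p=p,W=W)
    m=eyes.camera_model(n);print(n,m)
s=readout.state();print(s['t'],s['ee_pos'],s['tool_rot'],s['opening'],ctrl.grip_depth)
E
```

```text
top {'fx': 496.7886108159202, 'fy': 496.7886108159202, 'cx': 271.18232420971134, 'cy': 218.75410548501648, 'R': array([[-0.02822353, -0.99959867,  0.00243491],
       [-0.99166341,  0.02769293, -0.12584429],
       [ 0.12572635, -0.00596638, -0.99204702]]), 't': array([ -60.7258229 ,  485.86629226, 1090.55183033])}
side {'fx': 513.9030450064945, 'fy': 513.9030450064945, 'cx': 285.6769660046957, 'cy': 207.34054742076768, 'R': array([[-0.83718537, -0.54669727, -0.01558058],
       [-0.37374641,  0.59267074, -0.71348091],
       [ 0.39929222, -0.59149259, -0.70050142]]), 't': array([ 361.75316291,  257.40821474, 1016.35541305])}
0.1 [ 202.22163255 -590.77280411  200.03609581] [[-9.46177632e-01 -3.23646916e-01 -7.50346630e-04]
 [-3.23647764e-01  9.46175876e-01  1.82678586e-03]
 [ 1.18726268e-04  1.97131193e-03 -9.99998050e-01]] 85.38416548654652 18.700000000000003
```

View pics/top0.png

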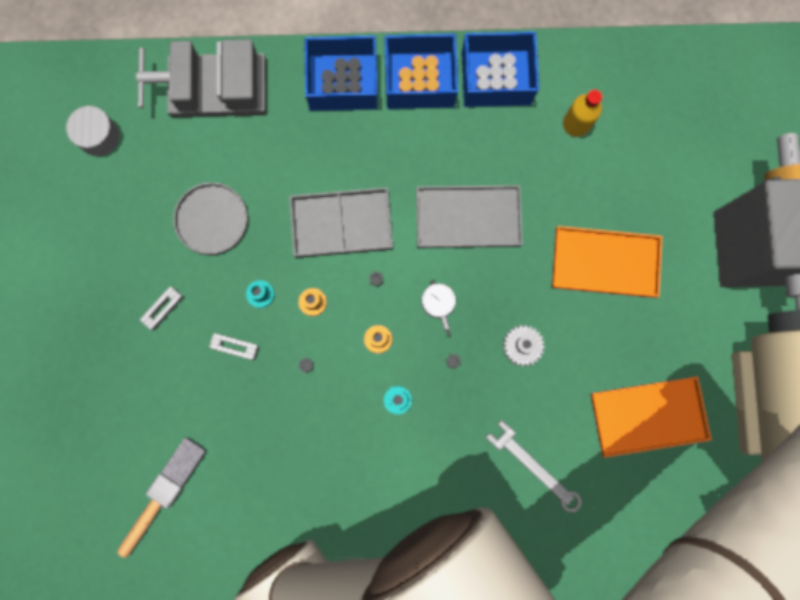

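View pics/side0.png

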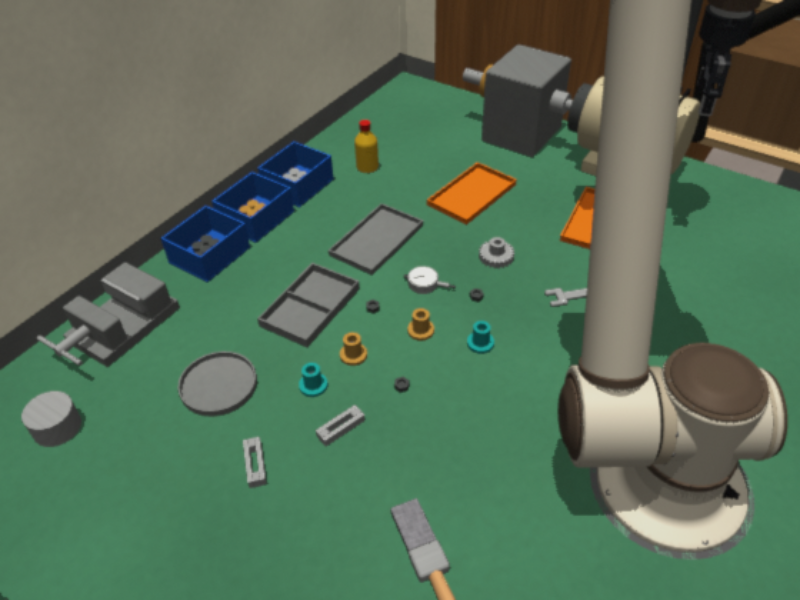

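The top view shows:
- **Parts:** brass bushes at (312,301) and (378,338), straps at (161,307) and (233,346), gear at (524,345).
- **Not to disturb:** the dial at (439,300).
- **Trays:** round dish at (211,218), bay tray at (342,222), plain grey tray at (469,216).
- **Look-alikes to leave:** turquoise bushes at (260,293) and (397,400), orange trays at (607,262) and (651,416).

I chose by colour: brass bushes only, grey trays only.

```bash
python3 - <<'E'
from h import *
D=np.load('top0.npz');p,W=D['p'],D['W']
X,Y,Z=W[...,0],W[...,1],W[...,2]
hsv=cv2.cvtColor(p,cv2.COLOR_BGR2HSV)
def box(u,v,r): # viewed px
    m=np.zeros(Z.shape,bool);u,v=u*.7,v*.7;m[int(v-r):int(v+r)+1,int(u-r):int(u+r)+1]=1;return m
print('bench z',[np.nanmedian(Z[box(u,v,4)]) for u,v in((450,400),(280,420),(200,280),(570,340))])
def rep(n,m):
    P=np.c_[X[m],Y[m]];r=cv2.minAreaRect(P.astype(np.float32));c,rad=cv2.minEnclosingCircle(P.astype(np.float32))
    print(n,len(P),'mean',P.mean(0).round(1),'rect',np.round(r[0],1),np.round(r[1],1),round(r[2],1),'circ',np.round(c,1),round(rad,1),'z',np.nanpercentile(Z[m],[5,50,95]).round(1))
for n,u,v in(('bush1',312,301),('bush2',378,338),('turq1',260,293),('turq2',397,400)):
    b=box(u,v,18); rep(n+' top',b&(Z>32)); rep(n+' all',b&(Z>4)&(hsv[...,1]>100)&((hsv[...,0]<35)|(hsv[...,0]>82)))
for n,u,v,r in(('strap1',161,307,20),('strap2',233,346,21)):
    rep(n,box(u,v,r)&(Z>9))
    rep(n+'c',box(u,v,r)&(hsv[...,1]<60)&(p[...,2]>130))
rep('gear',box(524,345,19)&(Z>8)); rep('hub',box(524,345,19)&(Z>28))
rep('dial',box(442,305,26)&(Z>9)); rep('dialall',box(442,305,26)&(hsv[...,1]<60))
for n,u,v,r,h in(('dish',211,218,30,10),('bay',342,222,38,14),('plain',469,216,41,9)):
    rep(n+' rim',box(u,v,r)&(Z>h)); rep(n+' all',box(u,v,r)&(hsv[...,1]<60)&(Z>-5))
def crop(a,u,v,w,h): return cv2.resize(a[int(v*.7-h/2):int(v*.7+h/2),int(u*.7-w/2):int(u*.7+w/2)],(800,600),interpolation=cv2.INTER_CUBIC)
cv2.imwrite('pics/c1.png',crop(p,345,265,320,240))
E
```

```text
bench z [np.float64(1.870653058618086), np.float64(1.384062659447086), np.float64(1.0381476613333085), np.float64(1.4184300234765645)]
bush1 top 94 mean [508.7  46.4] rect [509.   46.3] [27.3 27. ] 25.4 circ [508.7  46.5] 14.3 z [35.8 40.6 44.3]
bush1 all 262 mean [506.1  44.7] rect [508.6  46. ] [43.3 43.1] 80.7 circ [508.6  47. ] 22.8 z [ 4.9 11.8 42.9]
bush2 top 88 mean [445.5 -58.1] rect [445.5 -58.3] [24.6 24.9] 88.4 circ [445.7 -57.7] 14.0 z [35.8 40.8 44.6]
bush2 all 263 mean [444. -58.] rect [445.2 -58. ] [43.6 41.8] 88.5 circ [445.3 -57.9] 22.2 z [ 5.4 10.6 43.4]
turq1 top 98 mean [523.8 130.4] rect [524.3 130.7] [26.3 27.3] 0.4 circ [524.6 130.6] 14.1 z [33.9 40.8 44.2]
turq1 all 264 mean [521.7 128.1] rect [524.9 131.1] [44.1 42. ] 25.1 circ [524. 132.] 22.8 z [ 5.3 14.3 43.2]
turq2 top 87 mean [347.8 -86.6] rect [348.5 -86.6] [24.3 26.3] 88.3 circ [348.1 -86.4] 13.8 z [37.9 41.2 44. ]
turq2 all 265 mean [348. -86.] rect [347.6 -86. ] [40.9 42.8] 88.2 circ [348.1 -86.3] 22.0 z [ 6.  10.4 43.3]
strap1 297 mean [504.5 288.1] rect [504.8 288.1] [26.4 71.7] 47.1 circ [505.4 28
[... 809 characters left out ...]
8 mean [650.4 212.3] rect [650.3 209.8] [119.3 118.3] 54.8 circ [650.5 210.2] 60.5 z [10.5 14.2 17.8]
dish all 2106 mean [651.7 212.6] rect [652.1 213.1] [125.  120.5] 39.9 circ [653.  212.5] 63.6 z [ 0.3  4.5 14.9]
bay rim 450 mean [638.2  -1.8] rect [615.5  -4.1] [147.4 160.6] 3.6 circ [624.2  -4.6] 100.1 z [15.5 20.1 24.1]
bay all 3059 mean [638.5  -1.9] rect [ 6.195e+02 -5.000e-01] [168.8 147.9] 90.0 circ [6.239e+02 2.000e-01] 102.8 z [ 0.7  4.9 20.9]
plain rim 434 mean [ 642.2 -212.2] rect [ 642.6 -212.4] [171.1 102. ] 88.8 circ [ 643.  -212.2] 97.7 z [ 9.6 14.3 18.1]
plain all 3142 mean [ 643.8 -212.2] rect [ 642.7 -211.6] [171.5 102.3] 88.6 circ [ 643.9 -211.4] 98.8 z [ 0.7  4.6 15.1]
```

View pics/c1.png

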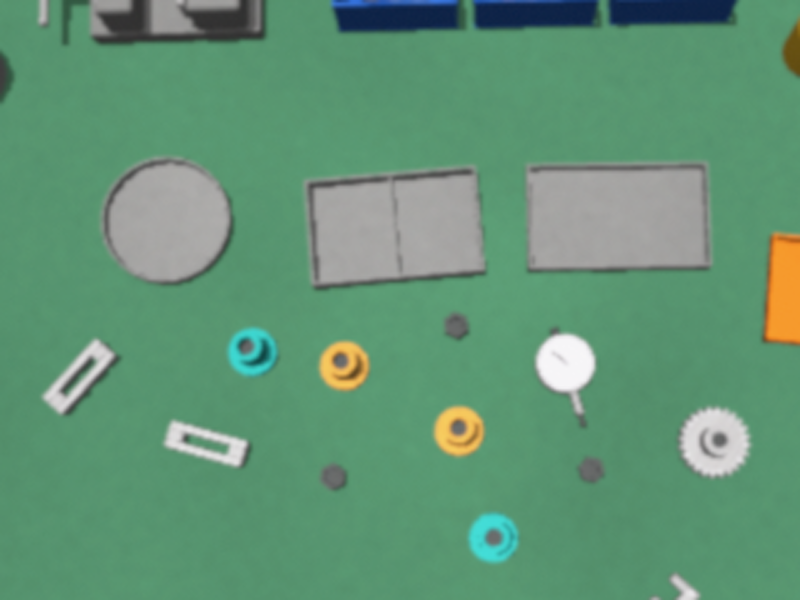

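```bash
cat >> h.py <<'E'
from scipy.spatial.transform import Rotation as Ro
def inc(x,y,z,ang):
    """ang: world angle (deg, mod 180) of tool y; prints shift/turn from the present measured pose"""
    s=readout.state();R=np.array(s['tool_rot']);p=np.array(s['ee_pos'])
    out=[]
    for a in(ang,ang+180):
        a=np.radians(a);yv=np.array([np.cos(a),np.sin(a),0]);zv=np.array([0,0,-1.])
        T=np.c_[np.cross(yv,zv),yv,zv];out.append(Ro.from_matrix(R.T@T).as_rotvec(degrees=True)/6)
    out.sort(key=lambda r:np.linalg.norm(r))
    print('t',round(s['t'],2),'p',p.round(1),'q6',round(s['q'][5],2),'open',round(s['opening'],1),'F',np.round(s['wrist_force'],1))
    print('shift',(R.T@(np.array([x,y,z])-p)).round(1),'turn',out[0].round(2),'alt',out[1].round(2))
E
python3 - <<'E'
from h import *
D=np.load('top0.npz');p,W=D['p'],D['W']
Z=W[...,2];hsv=cv2.cvtColor(p,cv2.COLOR_BGR2HSV)
def comp(n,M,u,v,r):
    m=np.zeros(Z.shape,np.uint8);u,v=u*.7,v*.7;sl=(slice(int(v-r),int(v+r)),slice(int(u-r),int(u+r)));m[sl]=M[sl]
    k,l,s,c=cv2.connectedComponentsWithStats(m);i=1+np.argmax(s[1:,4]);P=W[l==i][:,:2].astype(np.float32)
    b=cv2.minAreaRect(P);print(n,len(P),P.mean(0).round(1),np.round(b[0],1),np.round(b[1],1),round(b[2],1),'corners',cv2.boxPoints(b).round(0).tolist())
grey=(hsv[...,1]<60)&~np.isnan(Z)
comp('bay',grey&(Z>-3),342,222,44);comp('bayrim',Z>14,342,222,40)
comp('plainrim',Z>8,469,216,44)
comp('s1',(Z>8)&grey,161,307,25);comp('s2',(Z>8)&grey,233,346,25)
comp('dial',(Z>9)&grey,439,300,25)
inc(509,46.3,110,2)
E
```

```text
bay 3033 [639.2  -1.4] [640.7  -1.2] [108.3 164.7] 3.5 corners [[582.0, 78.0], [592.0, -87.0], [700.0, -80.0], [690.0, 84.0]]
bayrim 447 [638.8  -1.4] [637.8  -2.6] [102.5 160.6] 3.6 corners [[582.0, 74.0], [592.0, -86.0], [694.0, -80.0], [684.0, 81.0]]
plainrim 443 [ 642.7 -212.7] [ 642.6 -212.4] [171.1 102. ] 88.8 corners [[590.0, -297.0], [692.0, -299.0], [695.0, -128.0], [593.0, -126.0]]
s1 309 [504.5 287.8] [504.8 288.1] [26.4 71.7] 47.1 corners [[470.0, 303.0], [522.0, 254.0], [540.0, 273.0], [488.0, 322.0]]
s2 262 [439.7 171.9] [439.7 171.8] [72.5 23.8] 72.8 corners [[418.0, 141.0], [440.0, 134.0], [462.0, 203.0], [439.0, 210.0]]
dial 474 [ 501.2 -157.5] [ 495.9 -163.7] [80.7 52.4] 41.8 corners [[448.0, -171.0], [483.0, -210.0], [543.0, -156.0], [508.0, -117.0]]
t 0.1 p [ 202.2 -590.8  200. ] q6 -0.26 open 85.4 F [ 0.1 -0.4  0.1]
shift [-496.5  503.3   91. ] turn [ 2.000e-02  1.000e-02 -1.219e+01] alt [ 1.000e-02 -2.000e-02  1.781e+01]
```

Emit:
arm_command([
  [[-60,60,0,0,0,-1.5,0.6],[-110,110,0,0,0,-3,0.6],[-160,160,5,0,0,-4.5,0.6],[-205,205,10,0,0,-6,0.6],[-250,250,20,0,0,-7.5,0.6],[-295,295,30,0,0,-9,0.6],[-340,340,40,0,0,-10.5,0.6],[-385,385,50,0,0,-12.2,0.6],[-430,430,60,0,0,-12.2,0.6],[-475,480,70,0,0,-12.2,0.6]],
])

```text
t: 1.35
ee_pos: [474.3, -31.0, 138.9]
tool_rot: [[0.037, -0.999, -0.0], [-0.999, -0.037, -0.0], [0.0, 0.0, -1.0]]
wrist_force: [1.4, -0.0, 0.6]
opening: 51.4
gripper_force: 0.0
```

```bash
python3 - <<'E'
from h import *
inc(509,46.3,60,3);inc(509,46.3,10,3)
E
```

```text
t 1.35 p [474.3 -31.  138.9] q6 -0.24 open 51.4 F [ 1.4 -0.   0.6]
shift [-76.  -37.6  78.9] turn [ 0.   -0.   -0.15] alt [-0.   -0.   29.85]
t 1.35 p [474.3 -31.  138.9] q6 -0.24 open 51.4 F [ 1.4 -0.   0.6]
shift [-76.  -37.6 128.9] turn [ 0.   -0.   -0.15] alt [-0.   -0.   29.85]
```

Emit:
arm_command([
  [[-28,-14,10,0,0,0,0.6],[-28,-14,20,0,0,0,0.6],[-28,-14,30,0,0,0,0.6],[-28,-14,40,0,0,0,0.6],[-28,-14,50,0,0,0,0.6],[-28,-14,60,0,0,0,0.6],[-28,-14,60,0,0,0,0.6],[-28,-14,60,0,0,0,0.6],[-28,-14,60,0,0,0,0.6],[-28,-14,60,0,0,0,0.6]],
])

```text
t: 2.6
ee_pos: [487.1, -4.4, 79.6]
tool_rot: [[0.037, -0.999, 0.001], [-0.999, -0.037, 0.0], [-0.0, -0.001, -1.0]]
wrist_force: [0.5, -1.2, -0.5]
opening: 51.5
gripper_force: 0.0
```

```bash
python3 - <<'E'
from h import *
inc(509,46.3,10,3)
p,d,W=grab('side');cv2.imwrite('pics/s1.png',cv2.resize(p[120:330,140:420],(800,600)))
p,d,W=grab('top');cv2.imwrite('pics/t1.png',cv2.resize(p[120:330,140:420],(800,600)))
E
```

```text
t 2.6 p [487.1  -4.4  79.6] q6 -0.29 open 51.5 F [ 0.5 -1.2 -0.5]
shift [-49.9 -23.7  69.6] turn [-0.01  0.   -0.15] alt [0.000e+00 1.000e-02 2.985e+01]
```

View pics/s1.png

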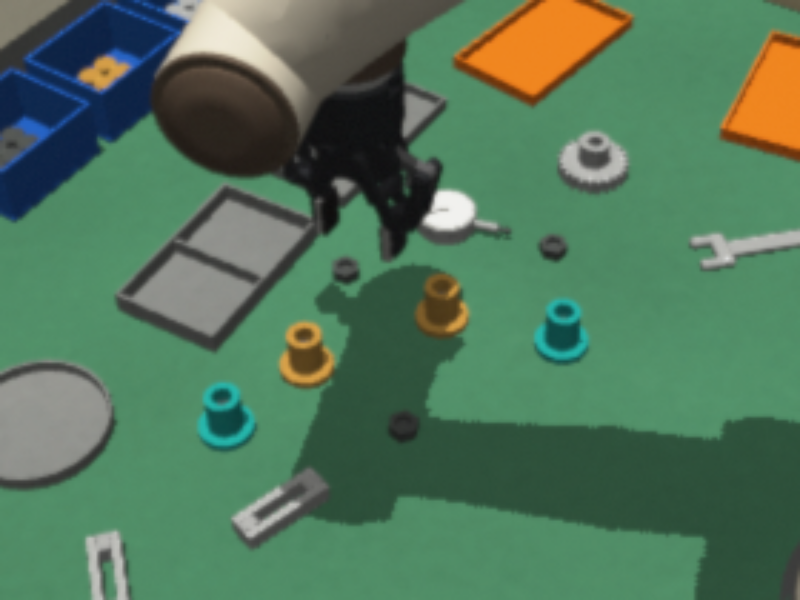

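The gripper hangs clear at crop (380,200), above and behind the brass bushes at crop (305,350) and (441,305). Nothing has moved.

Emit:
arm_command([
  [[-25,-12,0,0,0,0,0.6],[-50,-24,0,0,0,0,0.6],[-50,-24,10,0,0,0,0.6],[-50,-24,40,0,0,0,0.6],[-50,-24,60,0,0,0,0.6],[-50,-24,69,0,0,0,0.6],[-50,-24,69,0,0,0,0.6],[-50,-24,69,0,0,0,0.1],[-50,-24,69,0,0,0,0.1],[-50,-24,69,0,0,0,0.1]],
])

```text
t: 3.95
ee_pos: [509.3, 46.5, 10.8]
tool_rot: [[0.037, -0.999, 0.001], [-0.999, -0.037, 0.0], [-0.0, -0.001, -1.0]]
wrist_force: [-0.0, -0.1, 0.2]
opening: 8.6
gripper_force: 0.0
```

```bash
python3 - <<'E'
from h import *
s=readout.state();print(s['opening'],s['gripper_force'],s['ee_pos'],s['wrist_force'])
inc(635.5,38,60,3.6)
E
```

```text
8.565164811997086 0.0 [509.30192148  46.45369382  10.84007722] [-0.00157833 -0.07915143  0.20384912]
t 3.95 p [509.3  46.5  10.8] q6 -0.37 open 8.6 F [-0.  -0.1  0.2]
shift [  13.  -125.9  -49. ] turn [-0.01  0.   -0.25] alt [1.000e-02 2.000e-02 2.975e+01]
```

```bash
python3 - <<'E'
from h import *
p,d,W=grab('side');a=cv2.resize(p[150:300,160:360],(400,300))
p,d,W=grab('top');b=cv2.resize(p[130:280,140:340],(400,300));cv2.imwrite('pics/s2.png',cv2.resize(np.hstack([a,b]),(800,300)))
E
```

```text
(no output)
```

View pics/s2.png

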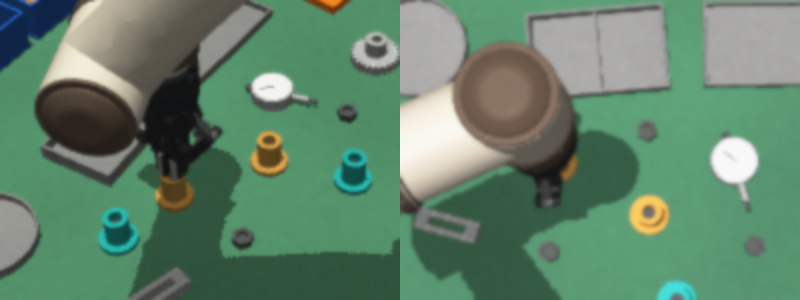

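The bush still stands at its place and the fingers have shut on nothing. I will locate the fingertips with depth from both views.

```bash
python3 - <<'E'
from h import *
for n in('side','top'):
    p,d,W=grab(n)
    near=(abs(W[...,0]-509)<70)&(abs(W[...,1]-46)<70)
    dark=near&(p.max(-1)<70)&(W[...,2]>6)
    P=W[dark];
    for z0 in range(0,120,15):
        q=P[(P[:,2]>=z0)&(P[:,2]<z0+15)]
        if len(q)>3: print(n,z0,len(q),'min',q.min(0).round(),'med',np.median(q,0).round(),'max',q.max(0).round())
    hsv=cv2.cvtColor(p,cv2.COLOR_BGR2HSV);o=near&(hsv[...,0]<35)&(hsv[...,1]>120)&(W[...,2]>4);q=W[o];print('brass',len(q),q.min(0).round(),np.median(q,0).round(),q.max(0).round())
    cv2.imwrite(f'pics/{n}3.png',p[130:290,140:380])
a=cv2.imread('pics/side3.png');b=cv2.imread('pics/top3.png')
cv2.imwrite('pics/big.png',cv2.resize(a[40:120,30:140],(800,580),interpolation=cv2.INTER_CUBIC))
s=readout.state();print(s['opening'],s['gripper_force'],s['t'],s['q'])
E
```

```text
side 30 7 min [498.  45.  33.] med [513.  50.  43.] max [516.  52.  45.]
side 45 48 min [488.  40.  45.] med [501.  53.  54.] max [524.  60.  60.]
side 60 65 min [489.  41.  60.] med [502.  54.  67.] max [524.  61.  75.]
side 75 78 min [473.  35.  75.] med [513.  56.  85.] max [539.  63.  90.]
side 90 134 min [463.  34.  90.] med [491.  57.  95.] max [543.  63. 105.]
side 105 107 min [452.  31. 105.] med [492.  58. 111.] max [524.  67. 120.]
brass 227 [486.  24.   4.] [501.  57.  12.] [529.  70.  50.]
top 90 7 min [478.  34.  95.] med [480.  37.  99.] max [482.  39. 101.]
top 105 21 min [457.  33. 106.] med [469.  35. 113.] max [477.  56. 120.]
brass 61 [478.  14.   4.] [496.  32.  10.] [515.  43. 190.]
8.503748735462944 0.0 4.15 [ 4.08809740e-01  4.23265493e-01 -5.03060478e-01  3.33443662e-06
 -6.44205057e-01 -3.72152141e-01]
```

View pics/big.png

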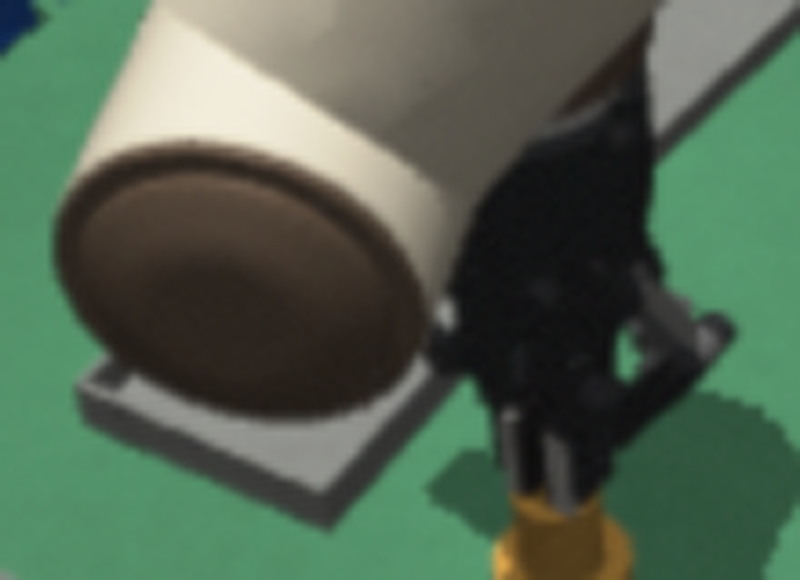

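The fingertips really stand at z ≈ 43, just above the bush. The reported TCP reads about 30 mm too low, so I will work from the seen tip height. Open, go 30 mm further down, and close.

Emit:
arm_command([
  [[0,0,0,0,0,0,0.6],[0,0,0,0,0,0,0.6],[0,0,0,0,0,0,0.6],[0,0,10,0,0,0,0.6],[0,0,20,0,0,0,0.6],[0,0,29,0,0,0,0.6],[0,0,29,0,0,0,0.1],[0,0,29,0,0,0,0.1],[0,0,29,0,0,0,0.1],[0,0,29,0,0,0,0.1]],
])

```text
t: 5.4
ee_pos: [508.9, 46.3, -18.6]
tool_rot: [[0.036, -0.999, 0.0], [-0.999, -0.036, 0.0], [-0.0, -0.0, -1.0]]
wrist_force: [0.5, 0.2, -2.2]
opening: 26.9
gripper_force: 59.0
```

```bash
python3 - <<'E'
from h import *
p,d,W=grab('side')
near=(abs(W[...,0]-509)<70)&(abs(W[...,1]-46)<70)
P=W[near&(p.max(-1)<70)&(W[...,2]>6)]
for z0 in range(0,60,10):
    q=P[(P[:,2]>=z0)&(P[:,2]<z0+10)]
    if len(q)>2: print(z0,len(q),'min',q.min(0).round(),'med',np.median(q,0).round(),'max',q.max(0).round())
inc(635.5,38,60,3.6)
cv2.imwrite('pics/s4.png',cv2.resize(p[170:250,170:280],(800,580),interpolation=cv2.INTER_CUBIC))
E
```

```text
10 8 min [484.  40.  14.] med [504.  55.  18.] max [522.  59.  20.]
20 41 min [480.  37.  20.] med [491.  55.  25.] max [533.  59.  30.]
30 37 min [480.  44.  30.] med [493.  55.  34.] max [537.  61.  40.]
40 46 min [480.  38.  40.] med [521.  53.  44.] max [533.  60.  50.]
50 65 min [463.  34.  51.] med [521.  55.  58.] max [542.  63.  60.]
t 5.45 p [508.9  46.3 -18.7] q6 -0.37 open 26.3 F [ 0.6 -0.4 -2. ]
shift [  12.9 -126.2  -78.7] turn [ 0.    0.   -0.25] alt [ 0.   -0.   29.75]
```

View pics/s4.png

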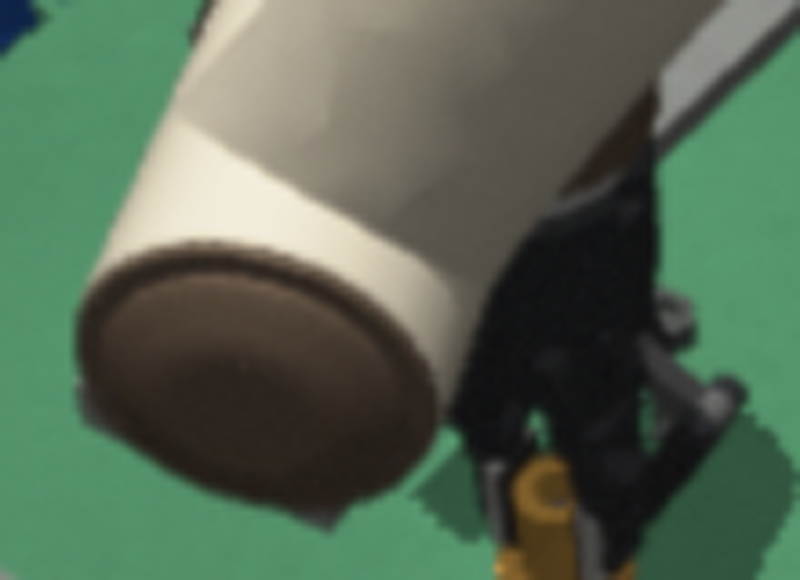

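The bush is gripped at 27 mm opening with 59 N, flange free of the pads. Lift and carry to the near-left bay.

Emit:
arm_command([
  [[0,0,-15,0,0,0,0.1],[0,0,-35,0,0,0,0.1],[0,0,-54,0,0,0,0.1],[3,-30,-54,0,0,-0.1,0.1],[6,-60,-54,0,0,-0.2,0.1],[10,-95,-54,0,0,-0.25,0.1],[13,-126,-54,0,0,-0.25,0.1],[13,-126,-54,0,0,-0.25,0.1],[13,-126,-40,0,0,-0.25,0.1],[13,-126,-30,0,0,-0.25,0.1]],
])

```text
t: 6.7
ee_pos: [633.7, 37.8, 10.2]
tool_rot: [[0.063, -0.998, -0.002], [-0.998, -0.063, -0.0], [0.0, 0.002, -1.0]]
wrist_force: [0.0, -0.3, -2.1]
opening: 26.3
gripper_force: 59.5
```

```bash
python3 - <<'E'
from h import *
inc(635.5,38,-15.2,3.6)
p,d,W=grab('top');hsv=cv2.cvtColor(p,cv2.COLOR_BGR2HSV)
b=(hsv[...,0]<35)&(hsv[...,0]>8)&(hsv[...,1]>120)&(abs(W[...,0]-636)<50)&(abs(W[...,1]-38)<50);q=W[b];print('brass top',len(q),q.min(0).round(),np.median(q,0).round(),q.max(0).round())
p,d,W=grab('side');hsv=cv2.cvtColor(p,cv2.COLOR_BGR2HSV)
b=(hsv[...,0]<35)&(hsv[...,0]>8)&(hsv[...,1]>120)&(abs(W[...,0]-636)<50)&(abs(W[...,1]-38)<50);q=W[b];print('brass side',len(q),q.min(0).round(),np.median(q,0).round(),q.max(0).round())
E
```

```text
t 6.7 p [633.7  37.8  10.2] q6 -0.25 open 26.3 F [ 0.  -0.3 -2.1]
shift [-0.1 -1.9 25.4] turn [ 0.02 -0.   -0.  ] alt [-0.   -0.03 30.  ]
brass top 53 [604.  13.  30.] [626.  22.  39.] [644.  27. 177.]
brass side 207 [606.  29.  26.] [628.  49.  45.] [649.  60.  93.]
```

Emit:
arm_command([
  [[0,-2,8,0,0,0,0.1],[0,-2,16,0,0,0,0.1],[0,-2,22,0,0,0,0.1],[0,-2,25,0,0,0,0.1],[0,-2,25.4,0,0,0,0.1],[0,-2,25.4,0,0,0,0.1],[0,-2,25.4,0,0,0,0.5],[0,-2,25.4,0,0,0,0.5],[0,-2,10,0,0,0,0.5],[0,-2,-25,0,0,0,0.5]],
])

```text
t: 8.05
ee_pos: [636.4, 37.8, 36.3]
tool_rot: [[0.063, -0.998, -0.003], [-0.998, -0.063, -0.001], [0.001, 0.003, -1.0]]
wrist_force: [0.3, -0.4, -0.1]
opening: 42.4
gripper_force: 0.0
```

```bash
python3 - <<'E'
from h import *
p,d,W=grab('side');hsv=cv2.cvtColor(p,cv2.COLOR_BGR2HSV)
b=(hsv[...,0]<35)&(hsv[...,0]>8)&(hsv[...,1]>120)&(abs(W[...,0]-636)<50)&(abs(W[...,1]-38)<50);q=W[b];print('brass side',len(q),q.min(0).round(),np.median(q,0).round(),q.max(0).round())
inc(445.5,-58,40,3);inc(445.5,-58,-18.6,3)
E
```

```text
brass side 284 [614.   2.  -1.] [630.  45.  22.] [655.  61.  45.]
t 8.1 p [640.8  38.5  43.1] q6 -0.25 open 42.8 F [ 1.3 -0.6  3.4]
shift [ 83.7 201.2   1.3] turn [-0.08  0.    0.12] alt [ -0.    -0.13 -29.88]
t 8.1 p [640.8  38.5  43.1] q6 -0.25 open 42.8 F [ 1.3 -0.6  3.4]
shift [ 83.7 201.7  59.9] turn [-0.08  0.    0.12] alt [ -0.    -0.13 -29.88]
```

Emit:
arm_command([
  [[0,0,-10,0,0,0,0.6],[20,50,-10,0,0,0,0.6],[40,100,-10,0,0,0,0.6],[63,150,-5,0,0,0,0.6],[84,200,0,-0.08,0,0.1,0.6],[84,200,10,-0.08,0,0.1,0.6],[84,200,15,-0.08,0,0.1,0.6],[84,200,15,-0.08,0,0.1,0.6],[84,200,15,-0.08,0,0.1,0.6],[84,200,15,-0.08,0,0.1,0.6]],
])

```text
t: 9.35
ee_pos: [443.6, -58.0, 21.3]
tool_rot: [[0.053, -0.999, -0.008], [-0.999, -0.053, -0.0], [0.0, 0.008, -1.0]]
wrist_force: [-0.5, -0.4, 0.5]
opening: 51.5
gripper_force: 0.0
```

```bash
python3 - <<'E'
from h import *
inc(445.5,-58,-18.6,3)
E
```

```text
t 9.35 p [443.6 -58.   21.3] q6 -0.18 open 51.5 F [-0.5 -0.4  0.5]
shift [ 0.  -2.2 39.9] turn [ 0.08 -0.    0.  ] alt [  0.     0.12 -30.  ]
```

Emit:
arm_command([
  [[0,-2,0,0.08,0,0,0.6],[0,-2,10,0.08,0,0,0.6],[0,-2,20,0.08,0,0,0.6],[0,-2,30,0.08,0,0,0.6],[0,-2,39.8,0.08,0,0,0.6],[0,-2,39.8,0.08,0,0,0.6],[0,-2,39.8,0.08,0,0,0.1],[0,-2,39.8,0.08,0,0,0.1],[0,-2,39.8,0.08,0,0,0.1],[0,-2,39.8,0.08,0,0,0.1]],
])

```text
t: 10.6
ee_pos: [445.6, -58.1, -18.0]
tool_rot: [[0.053, -0.999, 0.002], [-0.999, -0.053, 0.0], [-0.0, -0.002, -1.0]]
wrist_force: [0.6, 0.0, 3.9]
opening: 26.2
gripper_force: 59.0
```

```bash
python3 - <<'E'
from h import *
inc(640.5,-42,40,3.6)
E
```

```text
t 10.6 p [445.6 -58.1 -18. ] q6 -0.18 open 26.2 F [0.6 0.  3.9]
shift [  -5.8 -195.6  -57.6] turn [-0.02  0.   -0.1 ] alt [ 0.    0.03 29.9 ]
```

Emit:
arm_command([
  [[0,0,-20,0,0,0,0.1],[0,0,-45,0,0,0,0.1],[-1,-30,-58,0,0,0,0.1],[-2,-70,-58,0,0,0,0.1],[-3,-110,-58,0,0,-0.1,0.1],[-5,-150,-58,0,0,-0.1,0.1],[-6,-185,-58,0,0,-0.1,0.1],[-6,-196,-58,0,0,-0.1,0.1],[-6,-196,-45,0,0,-0.1,0.1],[-6,-196,-32,0,0,-0.1,0.1]],
])

```text
t: 11.85
ee_pos: [637.8, -42.2, 11.9]
tool_rot: [[0.062, -0.998, -0.003], [-0.998, -0.062, 0.0], [-0.0, 0.003, -1.0]]
wrist_force: [0.3, 0.1, -2.0]
opening: 26.0
gripper_force: 59.5
```

```bash
python3 - <<'E'
from h import *
inc(640.5,-42,-14.6,3.6)
E
```

```text
t 11.85 p [637.8 -42.2  11.9] q6 -0.12 open 26.0 F [ 0.3  0.1 -2. ]
shift [ 0.  -2.8 26.5] turn [ 0.03  0.   -0.01] alt [ 0.   -0.05 29.99]
```

Emit:
arm_command([
  [[0,-3,8,0,0,0,0.1],[0,-3,16,0,0,0,0.1],[0,-3,22,0,0,0,0.1],[0,-3,25,0,0,0,0.1],[0,-3,26,0,0,0,0.1],[0,-3,26.5,0,0,0,0.1],[0,-3,26.5,0,0,0,0.1],[0,-3,26.5,0,0,0,0.1],[0,-3,26.5,0,0,0,0.1],[0,-3,26.5,0,0,0,0.1]],
])

```text
t: 13.1
ee_pos: [643.1, -41.8, -13.0]
tool_rot: [[0.063, -0.998, 0.0], [-0.998, -0.063, -0.0], [0.0, -0.0, -1.0]]
wrist_force: [0.2, 0.4, -1.9]
opening: 26.5
gripper_force: 59.5
```

Emit:
arm_command([
  [[0,0,0.8,0,0,0,0.1],[0,0,1.6,0,0,0,0.1],[0,0,1.6,0,0,0,0.1],[0,0,1.6,0,0,0,0.5],[0,0,1.6,0,0,0,0.5],[0,0,1.6,0,0,0,0.5],[0,0,-20,0,0,0,0.5],[0,0,-60,0,0,0,0.5],[0,0,-75,0,0,0,0.5],[0,0,-75,0,0,0,0.5]],
])

```text
t: 14.35
ee_pos: [643.7, -41.6, 63.1]
tool_rot: [[0.063, -0.998, 0.003], [-0.998, -0.063, 0.001], [-0.0, -0.003, -1.0]]
wrist_force: [0.5, -0.3, -0.5]
opening: 43.0
gripper_force: 0.0
```

```bash
python3 - <<'E'
from h import *
inc(439.7,171.8,60,-17.5)
p,d,W=grab('side');cv2.imwrite('pics/s5.png',cv2.resize(p[150:330,120:360],(800,600)))
E
```

```text
t 14.35 p [643.7 -41.6  63.1] q6 -0.12 open 43.0 F [ 0.5 -0.3 -0.5]
shift [-225.8  190.3    2.7] turn [-0.02  0.01  3.51] alt [-1.000e-02 -3.000e-02 -2.649e+01]
```

View pics/s5.png

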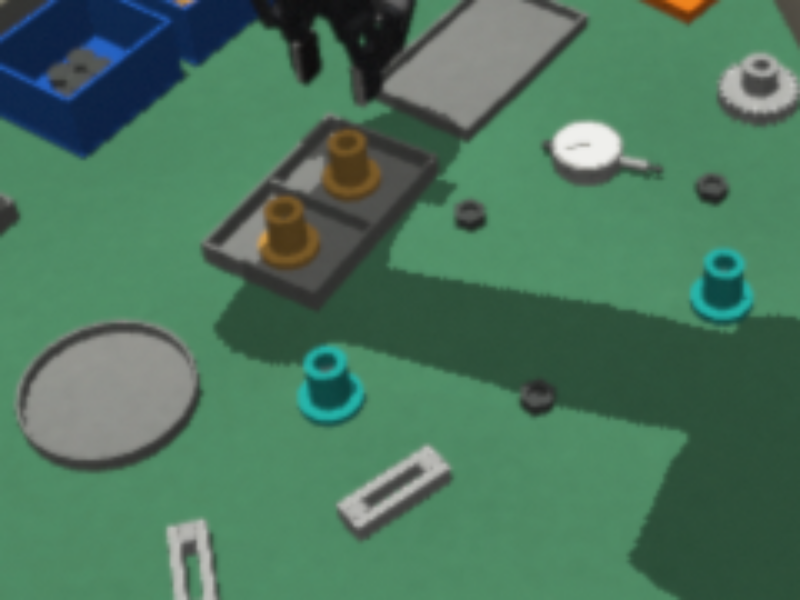

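Both brass bushes stand upright, one per bay, at crop (350,165) and (288,230). The turquoise bushes and the dial are untouched. Next is the strap at crop (395,490).

Emit:
arm_command([
  [[-40,35,0,0,0,0.6,0.55],[-80,70,0,0,0,1.2,0.55],[-120,105,0,0,0,1.9,0.55],[-165,140,0,0,0,2.6,0.55],[-200,170,10,0,0,3.1,0.55],[-226,190,25,0,0,3.5,0.55],[-226,190,38,0,0,3.5,0.55],[-226,190,45,0,0,3.5,0.55],[-226,190,45,0,0,3.5,0.55],[-226,190,45,0,0,3.5,0.55]],
])

```text
t: 15.65
ee_pos: [440.0, 171.4, 17.0]
tool_rot: [[-0.3, -0.954, 0.0], [-0.954, 0.3, 0.0], [-0.0, -0.0, -1.0]]
wrist_force: [0.9, 0.8, 0.2]
opening: 46.7
gripper_force: 0.0
```

```bash
python3 - <<'E'
from h import *
inc(439.7,171.8,-27,-17.5)
for n in('side','top'):
    p,d,W=grab(n)
    near=(abs(W[...,0]-440)<70)&(abs(W[...,1]-172)<60)
    P=W[near&(p.max(-1)<75)&(W[...,2]>24)]
    print(n,len(P),np.sort(P[:,2])[:12].round(1))
    for z0 in range(25,75,10):
        q=P[(P[:,2]>=z0)&(P[:,2]<z0+10)]
        if len(q)>2: print(z0,len(q),'min',q.min(0).round(),'med',np.median(q,0).round(),'max',q.max(0).round())
p,d,W=grab('side');cv2.imwrite('pics/s6.png',cv2.resize(p[220:340,160:320],(800,600),interpolation=cv2.INTER_CUBIC))
E
```

```text
t 15.65 p [440.  171.4  17. ] q6 -1.02 open 46.7 F [0.9 0.8 0.2]
shift [-0.3  0.4 44. ] turn [-0.  0.  0.] alt [ -0.  -0. -30.]
side 43 [394.6 395.3 395.3 395.4 395.4 395.5 395.5 396.  396.  396.2 396.5 396.5]
top 912 [59.5 61.1 61.8 63.5 63.6 63.9 64.2 70.8 70.9 71.2 76.3 78. ]
55 7 min [403. 154.  59.] med [409. 169.  64.] max [459. 176.  64.]
65 3 min [409. 155.  71.] med [411. 170.  71.] max [459. 170.  71.]
```

View pics/s6.png

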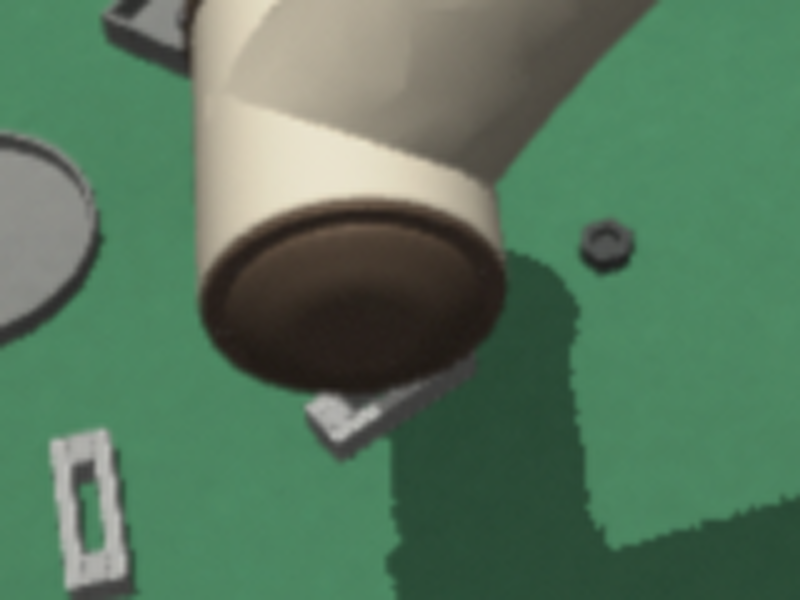

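The wrist hides the fingers here. The strap lies under it at crop (390,400). I will go down cautiously by the known offset and then close.

Emit:
arm_command([
  [[0,0.4,10,0,0,0,0.55],[0,0.4,20,0,0,0,0.55],[0,0.4,30,0,0,0,0.55],[0,0.4,36,0,0,0,0.55],[0,0.4,40,0,0,0,0.55],[0,0.4,42,0,0,0,0.55],[0,0.4,42,0,0,0,0.1],[0,0.4,42,0,0,0,0.1],[0,0.4,42,0,0,0,0.1],[0,0.4,42,0,0,0,0.1]],
])

```text
t: 17.05
ee_pos: [439.3, 172.2, -24.5]
tool_rot: [[-0.299, -0.954, 0.001], [-0.954, 0.299, 0.001], [-0.001, -0.001, -1.0]]
wrist_force: [-0.6, -0.3, 5.7]
opening: 22.6
gripper_force: 59.6
```

```bash
python3 - <<'E'
from h import *
inc(641.8,-252.4,60,88.8)
E
```

```text
t 17.05 p [439.3 172.2 -24.5] q6 -1.02 open 22.6 F [-0.6 -0.3  5.7]
shift [ 344.6 -320.2  -84.6] turn [-0.00e+00  1.00e-02  1.23e+01] alt [-1.00e-02 -0.00e+00 -1.77e+01]
```

Emit:
arm_command([
  [[0,0,-20,0,0,0,0.1],[0,0,-50,0,0,0,0.1],[10,-10,-85,0,0,0.5,0.1],[45,-42,-85,0,0,2,0.1],[80,-74,-85,0,0,3.5,0.1],[115,-107,-85,0,0,5,0.1],[155,-144,-85,0,0,6.5,0.1],[195,-181,-85,0,0,8,0.1],[235,-218,-85,0,0,9.5,0.1],[270,-251,-85,0,0,11,0.1]],
])

```text
t: 18.3
ee_pos: [597.5, -162.5, 58.8]
tool_rot: [[-0.994, -0.109, -0.002], [-0.109, 0.994, 0.001], [0.002, 0.001, -1.0]]
wrist_force: [1.1, -0.5, -1.3]
opening: 22.1
gripper_force: 59.2
```

```bash
python3 - <<'E'
from h import *
inc(641.8,-252.4,60,88.8)
E
```

```text
t 18.3 p [ 597.5 -162.5   58.8] q6 -1.46 open 22.1 F [ 1.1 -0.5 -1.3]
shift [-34.2 -94.2  -1.3] turn [ 0.01 -0.02  1.24] alt [ 2.000e-02  1.000e-02 -2.876e+01]
```

Emit:
arm_command([
  [[-12,-30,0,0,0,0.6,0.1],[-22,-60,0,0,0,1.2,0.1],[-34,-94,0,0,0,1.24,0.1],[-34,-94,20,0,0,1.24,0.1],[-34,-94,40,0,0,1.24,0.1],[-34,-94,55,0,0,1.24,0.1],[-34,-94,60,0,0,1.24,0.1],[-34,-94,60,0,0,1.24,0.1],[-34,-94,60,0,0,1.24,0.1],[-34,-94,60,0,0,1.24,0.1]],
])

```text
t: 19.55
ee_pos: [642.8, -250.2, 0.9]
tool_rot: [[-1.0, 0.015, 0.002], [0.015, 1.0, -0.0], [-0.002, -0.0, -1.0]]
wrist_force: [-0.0, -0.9, -1.8]
opening: 22.1
gripper_force: 59.2
```

```bash
python3 - <<'E'
from h import *
inc(641.8,-252.4,-21,88.8)
p,d,W=grab('side');cv2.imwrite('pics/s7.png',cv2.resize(p[100:250,200:400],(800,600),interpolation=cv2.INTER_CUBIC))
E
```

```text
t 19.55 p [ 642.8 -250.2    0.9] q6 -1.45 open 22.1 F [-0.  -0.9 -1.8]
shift [ 1.  -2.2 21.9] turn [-0.    0.01  0.06] alt [-2.000e-02 -0.000e+00 -2.994e+01]
```

View pics/s7.png

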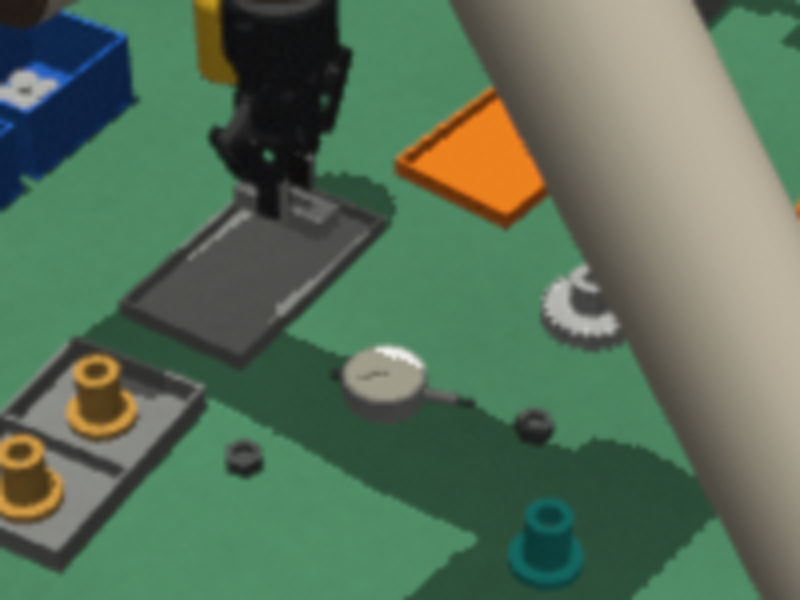

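The strap hangs level at crop (290,205), inside the far end of the plain tray. Set it down there, release and rise.

Emit:
arm_command([
  [[1,-2,8,0,0,0,0.1],[1,-2,15,0,0,0,0.1],[1,-2,19,0,0,0,0.1],[1,-2,21,0,0,0,0.1],[1,-2,22,0,0,0,0.1],[1,-2,22,0,0,0,0.1],[1,-2,22,0,0,0,0.5],[1,-2,22,0,0,0,0.5],[1,-2,22,0,0,0,0.5],[1,-2,0,0,0,0,0.5]],
])

```text
t: 20.85
ee_pos: [639.7, -251.9, -2.0]
tool_rot: [[-1.0, 0.015, -0.004], [0.015, 1.0, 0.001], [0.004, 0.001, -1.0]]
wrist_force: [-0.3, 0.1, 0.2]
opening: 42.6
gripper_force: 0.0
```

Emit:
arm_command([
  [[0,0,-30,0,0,0,0.5],[0,0,-60,0,0,0,0.55],[35,45,-60,0,0,-1,0.55],[50,95,-60,0,0,-2,0.55],[60,145,-60,0,0,-3,0.55],[70,195,-60,0,0,-4,0.55],[80,245,-60,0,0,-5,0.55],[90,295,-60,0,0,-6,0.55],[100,345,-60,0,0,-7,0.55],[110,395,-60,0,0,-7,0.55]],
])

```text
t: 22.1
ee_pos: [536.9, 146.2, 60.3]
tool_rot: [[-0.752, -0.659, 0.001], [-0.659, 0.752, 0.0], [-0.001, -0.0, -1.0]]
wrist_force: [0.5, 0.2, -1.4]
opening: 47.1
gripper_force: 0.0
```

```bash
python3 - <<'E'
from h import *
inc(504.8,288,20,46.8)
p,d,W=grab('side');cv2.imwrite('pics/s8.png',cv2.resize(p[100:250,200:400],(800,600),interpolation=cv2.INTER_CUBIC))
m=(abs(W[...,0]-642)<46)&(abs(W[...,1]+212)<80)&(W[...,2]>11);q=W[m];b=cv2.minAreaRect(q[:,:2].astype(np.float32));print(len(q),b,np.percentile(q[:,2],[5,50,95]))
E
```

```text
t 22.1 p [536.9 146.2  60.3] q6 -1.41 open 47.1 F [ 0.5  0.2 -1.4]
shift [-69.2 127.9  40.3] turn [0.000e+00 1.000e-02 1.407e+01] alt [-1.000e-02  0.000e+00 -1.593e+01]
147 ((633.1029052734375, -216.03114318847656), (68.8182373046875, 152.9300079345703), 1.4694157838821411) [11.59046961 16.15239616 19.78592075]
```

View pics/s8.png

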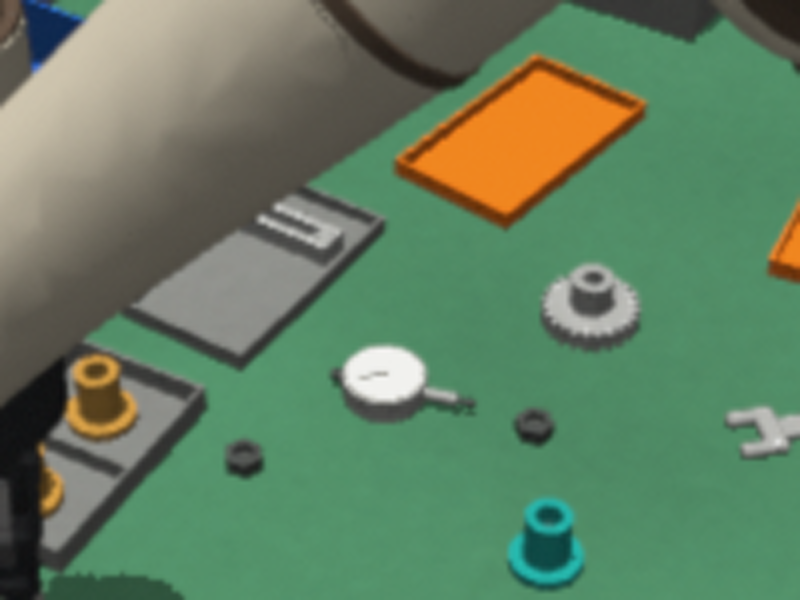

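The first strap lies flat in the plain tray at crop (305,225); dial and bushes are undisturbed. To the second strap, turning the wrist the other way so that the last joint stays in range.

Emit:
arm_command([
  [[-15,30,0,0,0,-1.7,0.55],[-30,60,0,0,0,-3.4,0.55],[-45,90,0,0,0,-5.1,0.55],[-69,128,0,0,0,-6.8,0.55],[-69,128,0,0,0,-8.5,0.55],[-69,128,10,0,0,-10.2,0.55],[-69,128,20,0,0,-11.9,0.55],[-69,128,30,0,0,-13.6,0.55],[-69,128,40,0,0,-15.3,0.55],[-69,128,40,0,0,-15.93,0.55]],
])

```text
t: 23.4
ee_pos: [504.4, 285.8, 19.1]
tool_rot: [[0.73, -0.683, -0.001], [-0.683, -0.73, -0.001], [-0.0, 0.001, -1.0]]
wrist_force: [0.6, 0.0, 0.2]
opening: 47.4
gripper_force: 0.0
```

```bash
python3 - <<'E'
from h import *
inc(504.8,288,-25,46.8)
E
```

```text
t 23.4 p [504.4 285.8  19.1] q6 0.02 open 47.4 F [0.6 0.  0.2]
shift [-1.2 -1.9 44.1] turn [0.01 0.   0.02] alt [-0.000e+00  2.000e-02 -2.998e+01]
```

Emit:
arm_command([
  [[-1,-2,10,0,0,0,0.55],[-1,-2,20,0,0,0,0.55],[-1,-2,30,0,0,0,0.55],[-1,-2,37,0,0,0,0.55],[-1,-2,41,0,0,0,0.55],[-1,-2,44,0,0,0,0.55],[-1,-2,44,0,0,0,0.1],[-1,-2,44,0,0,0,0.1],[-1,-2,44,0,0,0,0.1],[-1,-2,44,0,0,0,0.1]],
])

```text
t: 24.65
ee_pos: [505.6, 288.5, -23.6]
tool_rot: [[0.728, -0.685, 0.001], [-0.685, -0.728, 0.001], [0.0, -0.001, -1.0]]
wrist_force: [-0.3, 0.9, 2.1]
opening: 22.2
gripper_force: 60.2
```

```bash
python3 - <<'E'
from h import *
inc(643.4,-172.4,60,88.8)
E
```

```text
t 24.65 p [505.6 288.5 -23.6] q6 0.02 open 22.2 F [-0.3  0.9  2.1]
shift [416.2 241.2 -83.8] turn [-0.01 -0.   -7.01] alt [-0.000e+00  1.000e-02  2.299e+01]
```

Emit:
arm_command([
  [[0,0,-20,0,0,0,0.1],[0,0,-50,0,0,0,0.1],[10,6,-84,0,0,-0.5,0.1],[60,35,-84,0,0,-1.5,0.1],[110,64,-84,0,0,-2.5,0.1],[160,93,-84,0,0,-3.5,0.1],[210,122,-84,0,0,-4.5,0.1],[260,151,-84,0,0,-5.5,0.1],[310,180,-84,0,0,-6.5,0.1],[350,203,-84,0,0,-7,0.1]],
])

```text
t: 25.9
ee_pos: [620.9, -101.7, 59.3]
tool_rot: [[1.0, -0.021, -0.001], [-0.021, -1.0, 0.0], [-0.001, -0.0, -1.0]]
wrist_force: [0.2, 1.2, -1.8]
opening: 22.2
gripper_force: 59.7
```

```bash
python3 - <<'E'
from h import *
inc(643.4,-172.4,0,88.8)
E
```

```text
t 25.9 p [ 620.9 -101.7   59.3] q6 1.46 open 22.2 F [ 0.2  1.2 -1.8]
shift [24.  70.2 59.2] turn [-0.    0.01 -0.01] alt [2.000e-02 0.000e+00 2.999e+01]
```

Emit:
arm_command([
  [[8,23,0,0,0,0,0.1],[16,46,0,0,0,0,0.1],[24,71,0,0,0,0,0.1],[24,71,0,0,0,0,0.1],[24,71,20,0,0,0,0.1],[24,71,40,0,0,0,0.1],[24,71,55,0,0,0,0.1],[24,71,59,0,0,0,0.1],[24,71,59,0,0,0,0.1],[24,71,59,0,0,0,0.1]],
])

```text
t: 27.15
ee_pos: [644.3, -170.9, 1.9]
tool_rot: [[1.0, -0.022, 0.002], [-0.022, -1.0, -0.0], [0.002, 0.0, -1.0]]
wrist_force: [-1.0, -0.3, -2.0]
opening: 22.1
gripper_force: 59.8
```

```bash
python3 - <<'E'
from h import *
inc(643.4,-172.4,-20.6,88.8)
E
```

```text
t 27.15 p [ 644.3 -170.9    1.9] q6 1.57 open 22.1 F [-1.  -0.3 -2. ]
shift [-0.9  1.5 22.5] turn [ 0.   -0.02 -0.01] alt [-0.03 -0.   29.99]
```

Emit:
arm_command([
  [[-1,1,8,0,0,0,0.1],[-1,1,15,0,0,0,0.1],[-1,1,19,0,0,0,0.1],[-1,1,21,0,0,0,0.1],[-1,1,22.3,0,0,0,0.1],[-1,1,22.3,0,0,0,0.1],[-1,1,22.3,0,0,0,0.5],[-1,1,22.3,0,0,0,0.5],[-1,1,22.3,0,0,0,0.5],[-1,1,0,0,0,0,0.5]],
])

```text
t: 28.4
ee_pos: [640.9, -171.7, -1.0]
tool_rot: [[1.0, -0.022, -0.005], [-0.022, -1.0, 0.0], [-0.005, -0.0, -1.0]]
wrist_force: [0.7, 0.2, 0.8]
opening: 42.8
gripper_force: 0.0
```

```bash
python3 - <<'E'
from h import *
inc(428.4,-289.6,60,88.8)
E
```

```text
t 28.4 p [ 640.9 -171.7   -1. ] q6 1.57 open 42.8 F [0.7 0.2 0.8]
shift [-210.1  122.6  -60. ] turn [-0.    0.04 -0.01] alt [7.000e-02 1.000e-02 2.999e+01]
```

Emit:
arm_command([
  [[0,0,-30,0,0,0,0.5],[0,0,-60,0,0,0,0.6],[-50,30,-60,0,0,0,0.6],[-100,60,-60,0,0,0,0.6],[-150,90,-60,0,0,0,0.6],[-210,123,-60,0,0,0,0.6],[-210,123,-45,0,0,0,0.6],[-210,123,-30,0,0,0,0.6],[-210,123,-25,0,0,0,0.6],[-210,123,-25,0,0,0,0.6]],
])

```text
t: 29.65
ee_pos: [430.5, -289.9, 25.4]
tool_rot: [[1.0, -0.021, -0.001], [-0.021, -1.0, 0.0], [-0.001, -0.0, -1.0]]
wrist_force: [1.4, -0.6, 0.5]
opening: 51.0
gripper_force: 0.0
```

```bash
python3 - <<'E'
from h import *
inc(428.4,-289.6,-13,88.8)
p,d,W=grab('side');cv2.imwrite('pics/s9.png',cv2.resize(p[110:260,220:420],(800,600),interpolation=cv2.INTER_CUBIC))
E
```

```text
t 29.65 p [ 430.5 -289.9   25.4] q6 1.83 open 51.0 F [ 1.4 -0.6  0.5]
shift [-2.1 -0.2 38.4] turn [-0.    0.01  0.  ] alt [-1.e-02 -0.e+00 -3.e+01]
```

View pics/s9.png

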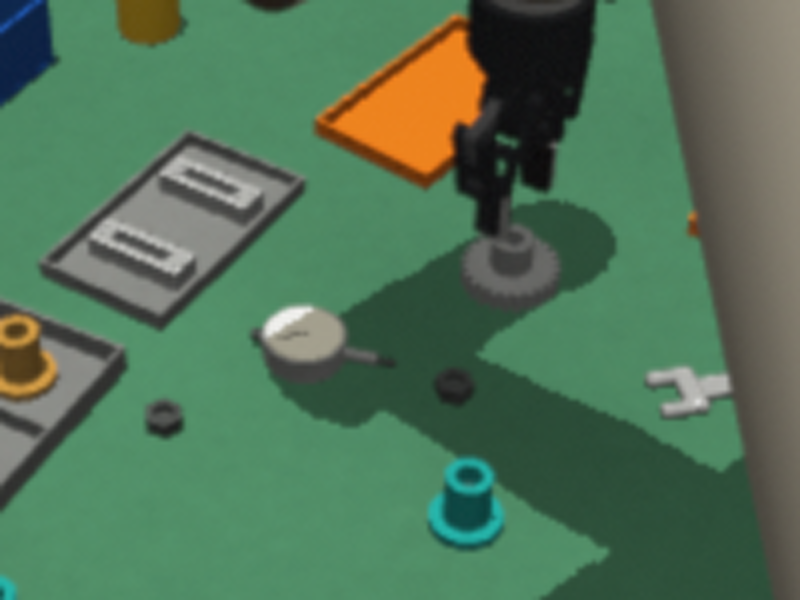

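Both straps lie flat and apart in the plain tray, at crop (210,185) and (142,250). The gripper stands above the gear hub at crop (512,245), fingers either side. Going down onto the hub.

Emit:
arm_command([
  [[-2,0,8,0,0,0,0.6],[-2,0,18,0,0,0,0.6],[-2,0,28,0,0,0,0.6],[-2,0,35,0,0,0,0.6],[-2,0,38,0,0,0,0.6],[-2,0,38,0,0,0,0.6],[-2,0,38,0,0,0,0.1],[-2,0,38,0,0,0,0.1],[-2,0,38,0,0,0,0.1],[-2,0,38,0,0,0,0.1]],
])

```text
t: 30.95
ee_pos: [428.2, -290.5, -11.3]
tool_rot: [[1.0, -0.022, 0.001], [-0.022, -1.0, -0.001], [0.001, 0.001, -1.0]]
wrist_force: [-0.9, -1.0, 5.5]
opening: 25.9
gripper_force: 59.1
```

```bash
python3 - <<'E'
from h import *
inc(651,211,60,88.8)
E
```

```text
t 30.95 p [ 428.2 -290.5  -11.3] q6 1.83 open 25.9 F [-0.9 -1.   5.5]
shift [ 211.9 -506.1  -71.5] turn [ 0.01 -0.01 -0.01] alt [-1.000e-02 -1.000e-02  2.999e+01]
```

Emit:
arm_command([
  [[0,0,-15,0,0,0,0.1],[0,0,-40,0,0,0,0.1],[0,0,-72,0,0,0,0.1],[10,-24,-72,0,0,0,0.1],[28,-66,-72,0,0,0,0.1],[48,-115,-72,0,0,0,0.1],[68,-162,-72,0,0,0,0.1],[88,-210,-72,0,0,0,0.1],[108,-258,-72,0,0,0,0.1],[128,-306,-72,0,0,0,0.1]],
])

```text
t: 32.2
ee_pos: [562.1, 14.6, 59.7]
tool_rot: [[1.0, -0.022, -0.002], [-0.022, -1.0, 0.0], [-0.002, -0.0, -1.0]]
wrist_force: [1.4, -1.1, -3.5]
opening: 25.5
gripper_force: 59.7
```

Emit:
arm_command([
  [[20,-48,0,0,0,0,0.1],[40,-96,0,0,0,0,0.1],[60,-144,0,0,0,0,0.1],[75,-180,0,0,0,0,0.1],[84,-200,0,0,0,0,0.1],[84,-200,0,0,0,0,0.1],[84,-200,20,0,0,0,0.1],[84,-200,40,0,0,0,0.1],[84,-200,45,0,0,0,0.1],[84,-200,45,0,0,0,0.1]],
])

```text
t: 33.45
ee_pos: [650.7, 210.3, 14.9]
tool_rot: [[1.0, -0.023, -0.001], [-0.023, -1.0, -0.001], [-0.001, 0.001, -1.0]]
wrist_force: [-0.1, 0.3, -3.8]
opening: 25.8
gripper_force: 59.6
```

```bash
python3 - <<'E'
from h import *
inc(651,211,-8.5,88.8)
E
```

```text
t 33.45 p [650.7 210.3  14.9] q6 1.0 open 25.8 F [-0.1  0.3 -3.8]
shift [ 0.3 -0.7 23.4] turn [ 0.01  0.01 -0.02] alt [ 1.000e-02 -1.000e-02  2.998e+01]
```

Emit:
arm_command([
  [[0,-0.7,8,0,0,0,0.1],[0,-0.7,15,0,0,0,0.1],[0,-0.7,19,0,0,0,0.1],[0,-0.7,21,0,0,0,0.1],[0,-0.7,22.5,0,0,0,0.1],[0,-0.7,22.8,0,0,0,0.1],[0,-0.7,22.8,0,0,0,0.1],[0,-0.7,22.8,0,0,0,0.1],[0,-0.7,22.8,0,0,0,0.1],[0,-0.7,22.8,0,0,0,0.1]],
])

```text
t: 34.7
ee_pos: [651.1, 211.7, -7.8]
tool_rot: [[1.0, -0.022, 0.0], [-0.022, -1.0, -0.0], [0.0, 0.0, -1.0]]
wrist_force: [0.1, 0.1, -4.2]
opening: 25.7
gripper_force: 59.6
```

Emit:
arm_command([
  [[0,0,0.4,0,0,0,0.1],[0,0,0.8,0,0,0,0.1],[0,0,1,0,0,0,0.1],[0,0,1,0,0,0,0.1],[0,0,1,0,0,0,0.1],[0,0,1,0,0,0,0.1],[0,0,1,0,0,0,0.1],[0,0,1,0,0,0,0.1],[0,0,1,0,0,0,0.1],[0,0,1,0,0,0,0.1]],
])

```text
t: 35.95
ee_pos: [651.1, 211.7, -8.2]
tool_rot: [[1.0, -0.022, 0.0], [-0.022, -1.0, -0.0], [0.0, 0.0, -1.0]]
wrist_force: [-4.5, 0.6, 4.7]
opening: 25.9
gripper_force: 60.5
```

The force has turned from −4.2 to +4.7 N, so the gear rests on the dish floor. Release and rise.

Emit:
arm_command([
  [[0,0,0,0,0,0,0.5],[0,0,0,0,0,0,0.5],[0,0,0,0,0,0,0.5],[0,0,-15,0,0,0,0.5],[0,0,-45,0,0,0,0.5],[0,0,-80,0,0,0,0.5],[-40,0,-110,0,0,0,0.5],[-90,0,-120,0,0,0,0.5],[-140,0,-130,0,0,0,0.5],[-140,0,-130,0,0,0,0.5]],
])

```text
t: 37.2
ee_pos: [509.0, 214.9, 123.8]
tool_rot: [[1.0, -0.02, 0.002], [-0.02, -1.0, 0.002], [0.002, -0.002, -1.0]]
wrist_force: [0.6, 0.2, -0.2]
opening: 42.6
gripper_force: 0.0
```

```bash
python3 - <<'E'
from h import *
p,d,W=grab('side');q,_,_=grab('top')
cv2.imwrite('pics/f.png',cv2.resize(np.hstack([p[90:350,100:400],q[90:350,80:380]]),(800,347)))
print(readout.state()['wrist_force'],readout.state()['opening'])
E
```

```text
[-0.11469753  0.19219642  0.23960252] 42.53384249306666
```

View pics/f.png

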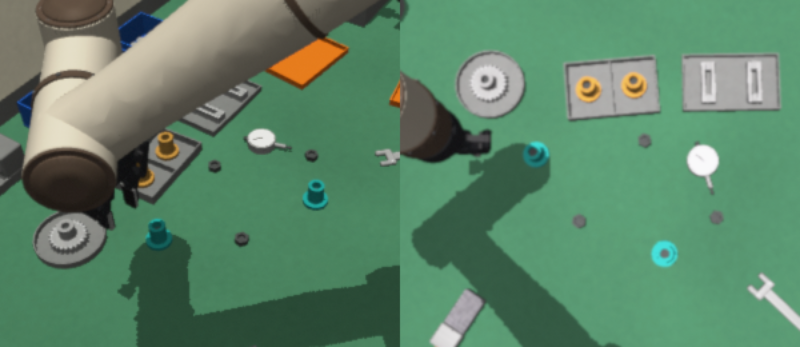

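The final view shows the gear hub-up in the dish at (489,83), one bush per bay at (588,89) and (633,83), and both straps flat at (709,82) and (754,82). The dial at (703,160) is undisturbed and the arm is clear.

```bash
python3 -c "
from bench import ctrl
print(ctrl.hand_in())"
```

```text
the job is handed in; nothing more can be done
None
```

I sorted all five parts and handed the job in at about 37 s: one bush standing in each bay, both straps flat side by side in the plain tray, the gear hub-up in the dish, and the dial untouched.

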